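Let the bearing balls out of the lever dispenser and ease its lid shut

ROBOT

A 6-joint arm with a two-finger parallel gripper is mounted at the origin on a cart in front of the work surface, level with it; the furniture and walls round the work are solid. World frame = base frame: x ahead of the robot, y to its left, z up, the work surface at z = 0. Lengths are in mm, angles in degrees, forces in N, time in s.
With the tool pointing down it reaches from about 300 to 850 mm from the base axis. Payload 4.2 kg.
Tool frame: the origin (TCP) lies on the front face of the gripper's body, between the roots of the fingers; the fingertips stand manip.tip_extent ahead of it and the grasp point (between the pads) lies 60 mm ahead of it (manip.tip_extent is the distance from the TCP to the fingertips, in mm); z points along the fingers, y is the line along which they close (so a half turn about z gives the same grasp; the last joint's range is limited). The gripper opens to 91 mm and grips with 3 to 60 N. Pads are 32 mm wide; open, the fingers measure 118 mm over their backs; the gripper's body (76 mm by 178 mm) begins 60 mm behind the grasp point.
Start: joints at [-75.459, 18.312, 89.639, -0, 72.044, -1.146], TCP at [155.476, -553.59, 292.276] pointing down, gripper open.
Joint ranges: [-177.97, 177.97], [-48.28, 115.42], [12.27, 149.76], [-77.06, 257.06], [2.81, 150.46], [-146.56, 146.56]. Speed limits (degrees/s): [147.25, 147.25, 180, 180, 180, 180].

INTERFACE

Orientations are given as [roll, pitch, yaw] about the fixed x, y, z axes, in that order (R = Rz(yaw) Ry(pitch) Rx(roll)).
In Python, from cell import manip gives the robot as it stands.
- The arm moves only by the tool move_arm, never from a script. Its argument "moves" is a list of rows, each an object with "jaw": the opening, from 0 (shut) to 1 (fully open); "xyz": the shift along the tool's x, y, z in cm, a list of three; "turn": the turn, a rotation vector about the tool's x, y, z in degrees, a list of three. In form: [{"jaw": jaw, "xyz": [tx, ty, tz], "turn": [rx, ry, rz]}, ...]. A call has 1 to 8 rows; each row shifts and turns the commanded pose from where the row before left it, along the tool's axes as they then stand; what a row does not reach is not made up. A row lasts 1/12 s, in which the tool goes at most 41.7 mm and 7.16 degrees, less where a joint would pass 70% of its speed; a pose out of reach is approached as far as the arm can. A call with a gripper value outside its range is refused whole. The fingers move at their own pace and stop on an object; "squeeze" is the grip in N (left out, the last holds). Time passes only in rows, so rows that do not move let the fingers close. It gives the time, the measured TCP pose, the force, the opening and the grip force at its end, in the units of the state.
- manip.sense(): the state, without advancing time (a new reading comes with each control period).
- manip.get_image(name): name is "scene" or "top" or "wrist"; returns a dict with "img" (480x640x3 uint8, blue, green, red), "intrinsics" (3x3 intrinsics, pixels), "k1" (the pictures are not rectified: a ray, as slopes to the right and down, at radius r is drawn at 1 + k1 r^2 times it, then the intrinsics apply), "rvec" (rotation vector, rad) and "tvec" (3), from world to camera coordinates, as OpenCV has them. Camera axes: x right, y down, z forward; pixel columns grow to the right and rows downward; lengths in mm; the calibration is good to about 2 mm. A picture is of the moment at which its call begins. There is no depth.
- manip.finish_job(): hands the job in; it is judged then, once.
The state is a dict: "clock": time; "q": joint angles; "dq": joint speeds; "effort": joint torques, N m; "eef_pos": TCP position; "orientation": TCP orientation; "ft_force": force on the tool from outside, world axes, zero at the start; "torque": the same for the moment, N m; "opening": opening from 0.0 (shut) to 1.0 (fully open); "gripper_force": force on a finger pad.
Only numpy, scipy, OpenCV 4.12 (cv2) and the standard library are available. Lean on these libraries where they do the work, as an engineer would, in place of code of your own. Each camera call takes 0.05 s, during which the arm holds its last target. There are 200 camera calls.

TASK

With the fingertips, push the empty tray along the bench until it stops right up against the base of the ball dispenser, under the spout. Then press the dispenser's lever all the way down and keep it there until all three steel balls have rolled into the tray, and let the lever come slowly back up under the fingers so that the lid closes without slamming. Do not pick up or tip the tray, do not touch the balls or the lid, leave everything else where it lies, and finish clear of everything.

Things in the scene. Friction and masses are not known exactly. Their poses are not given: they have to be found in the camera images.
- dispenser: Grey ball dispenser, fixed to the bench. Origin: middle of its base at bench height, z up; local -x is the front with the spout, local +y the side with the lever. Base block 66 mm wide (y), 44 mm high on a flange 110 mm wide, 6 mm high, x from -60 to +90 mm. Highest fixed part 105 mm (bearing cheeks at x = -48, y = +-28 mm; back of the chute at x = +70 mm).
- base_front (a point): Point at bench height in the middle of the base's front, 60 mm ahead (local -x) of the dispenser's origin. The front faces of flange and block are flush here; the tray is to stop against them.
- spout (a point): Middle of the spout's lip, the open lower end of the aluminium chute (38 mm wide), 40 mm ahead of the base's front, 50 mm above the bench. Its underside is 46 mm above the bench, so the tray's wall slides in below it.
- lever (a joint): Lever and lid are one rocker on a cross shaft along the dispenser's y, at its x = -48 mm, z = 94 mm. 0 = lid closed, lever up (start); +0.6 rad = lever fully down, lid fully open, hard stop. Spring and weight close it: about 2 N on the pad starts it, about 3.5 N holds it fully down; let go, it snaps shut.
- lever_pad (a point): Centre of the top of the lever's ribbed black pad, 46 mm long (along the lever) x 28 mm wide, at the lever's back end; press it from above. In the dispenser's frame: closed x = +58, y = +50, z = 130 mm, sloping up to the rear by 0.30 rad; fully down x = +60, y = +50, z = 64 mm, sloping down by 0.30 rad. It moves on a 112 mm arc about the shaft.
- lid: Bent sheet-steel lid over the spout, 62 mm long, 46 mm wide, front plate 42 mm high that shuts the spout at the dispenser's x = -106 mm. Fixed to the lever's shaft (origin on the shaft). Pressing the lever lifts it by about 40 mm, to 130 mm above the bench.
- tray: Open square aluminium tray, loose, about 0.35 kg, 120 x 120 x 28 mm high, walls and floor 4 mm. Origin: centre of its underside, z up, sides along its x and y; its x points within 0.2 rad along the dispenser's x. It starts 45 to 95 mm in front of the base and up to 20 mm to one side. Against the base, its origin is at the dispenser's x = -120 mm.
- ball_1_center (a point): Centre of the first (lowest) steel ball in the chute, 22 mm diameter, 35 g. The balls roll out by themselves as soon as the lid is raised over 25 mm; that takes about 1 s.
- ball_2_center (a point): Centre of the second steel ball in the chute, 22 mm diameter, 35 g. The balls roll out by themselves as soon as the lid is raised over 25 mm; that takes about 1 s.
- ball_3_center (a point): Centre of the third (highest) steel ball in the chute, 22 mm diameter, 35 g. The balls roll out by themselves as soon as the lid is raised over 25 mm; that takes about 1 s.
- wrench_11: Bystander: steel combination wrench, 164 x 26 x 11 mm, lying loose on the bench by the dispenser; origin at the centre of its underside.
- tape_2: Bystander: roll of black tape lying flat, 58 mm across, 19 mm high, lying loose on the bench by the dispenser; origin at the centre of its underside.
- hex_bolt: Bystander: steel hex bolt, 78 mm long, 10 mm thick, lying loose on the bench by the dispenser; origin at the centre of its underside.
- offcut_pine: Bystander: wood offcut, 42 x 90 x 30 mm, lying loose on the bench by the dispenser; origin at the centre of its underside.
- ball_1: The same ball as a body (its origin is not a useful point: it turns as the ball rolls).
- ball_2: The same ball as a body (its origin is not a useful point: it turns as the ball rolls).
- ball_3: The same ball as a body (its origin is not a useful point: it turns as the ball rolls).

How it is judged (in metres and radians):
On the way, in this order (a step that is already met when the one before it is completed fails the run):
1. the tray stands against the dispenser's base under the spout, the lid still closed and the balls in the chute (x of tray in the frame of dispenser between -0.135 and -0.11 m and y of tray in the frame of dispenser between -0.045 and 0.045 m and value of joint lever below 0.1 rad and z of each of ball_1_center, ball_2_center, ball_3_center in the frame of dispenser above 0.05 m), for 0.2 s.
2. the lever is pressed fully down (lid open) (value of joint lever above 0.52 rad), for 0.3 s.
3. the lid is closed again with all three balls in the tray (value of joint lever below 0.04 rad and x of ball_1_center in the frame of tray between -0.056 and 0.056 m and y of ball_1_center in the frame of tray between -0.056 and 0.056 m and z of each of ball_1_center, ball_2_center, ball_3_center in the frame of tray below 0.045 m and x of ball_2_center in the frame of tray between -0.056 and 0.056 m and y of ball_2_center in the frame of tray between -0.056 and 0.056 m and x of ball_3_center in the frame of tray between -0.056 and 0.056 m and y of ball_3_center in the frame of tray between -0.056 and 0.056 m), for 0.2 s.
At the end, for the whole second after the job is handed in: All three balls lie in the tray, the tray stands against the base under the spout (origin -110 to -135 mm along the dispenser's x, within 45 mm of its middle in y) and is at rest, and the lid is closed (lever below 0.04 rad) (all of step 3 and x of tray in the frame of dispenser between -0.135 and -0.11 m and y of tray in the frame of dispenser between -0.045 and 0.045 m and linear speed of tray below 0.02 m/s); the robot touches nothing.
It fails at once if the lid slams: the lever swings back faster than 2.5 rad/s (velocity of joint lever below -2.5 rad/s).
It fails at once if the tray is lifted or tipped (height (world z) of tray above 0.012 m or angle between tray's own z axis and vertical above 0.2 rad).
It fails at once if the robot works the lid itself instead of the lever (contact force between any of the arm, the fingers and lid above 1 N).
It fails at once if a ball is touched by the fingers or carried (contact force between the fingers and ball_1 above 0.3 N or height (world z) of any of ball_1_center, ball_2_center, ball_3_center above 0.1 m or contact force between the fingers and ball_2 above 0.3 N or contact force between the fingers and ball_3 above 0.3 N).
It fails at once if a bystander (wrench, tape roll, bolt, offcut) is moved by more than 20 mm or lifted (distance of any of wrench_11, tape_2, hex_bolt, offcut_pine from where it was at the start of the episode above 0.02 m).
It also fails if it takes over 56 s, if anything falls off the work surface, if the arm or the gripper's body presses on something with over 40 N, if the wrist force passes 120 N, or if a joint passes its speed limit or range.

## Working session

There is one attempt and no reset: what is moved stays moved. The work goes in short steps, Python scripts to look and compute and a tool call to move; the robot and the scene stay as the last step left them, time stands still between calls to the robot, and variables do not carry over. Pictures are saved under pics/ and viewed, at most 10 in all, crops included, and the job is handed in when it is done.

Besides the shell and the picture viewer there is one more tool, called after "Emit:" as name([rows], argument=value, ...), one row to a line, values as JSON. move_arm: Moves the arm, as the interface text tells. Its arguments: {"type":"object","properties":{"moves":{"type":"array"},"squeeze":{"type":"number"}},"required":["moves"]}

```bash
mkdir -p pics; ls
python3 - <<'E'
from cell import manip
import cv2,json
print(manip.sense(), manip.tip_extent)
for n in("scene","top"):
    d=manip.get_image(n); cv2.imwrite(f"pics/{n}0.png",d["img"]); print(n,d["intrinsics"],d["k1"],d["rvec"],d["tvec"])
E
```

```text
pics
{'clock': 0.0, 'q': array([-7.54576752e+01,  1.83535160e+01,  8.97064061e+01,  1.41572062e-03,
        7.20425105e+01, -1.14481620e+00]), 'dq': array([ 0.06859091,  0.05200001,  0.12867862, -0.01681919, -0.06208417,
        0.11309599]), 'effort': array([ 1.86351470e-03, -4.12453294e+01, -2.31973815e+01,  7.27668498e-02,
        4.57814592e-02, -1.57572508e-04]), 'eef_pos': array([ 155.39875837, -553.23302389,  291.40134894]), 'orientation': array([-1.79897615e+02, -3.39225313e-03,  1.56867003e+01]), 'ft_force': array([-0.35892407, -0.18356278, -0.32649495]), 'torque': array([-0.00606744,  0.01124594, -0.01953377]), 'gripper_force': 0.0, 'opening': 1.00106619098676} 78.3
scene [[484.90202634   0.         317.26358574]
 [  0.         484.90202634 232.82633423]
 [  0.           0.           1.        ]] 0.004597906807130667 [ 1.1347176  -2.31764168  1.06204052] [306.6564012  370.50340929 719.72863451]
top [[494.19842892   0.         327.39008248]
 [  0.         494.19842892 250.07842815]
 [  0.           0.           1.        ]] -0.0067584151304483945 [ 2.19155126 -2.20473526  0.05532678] [   4.97199471  526.56642442 1011.22875044]
```

View pics/top0.png

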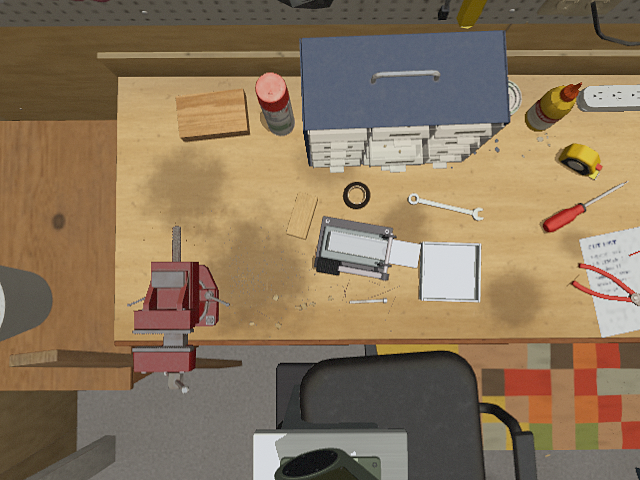

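View pics/scene0.png

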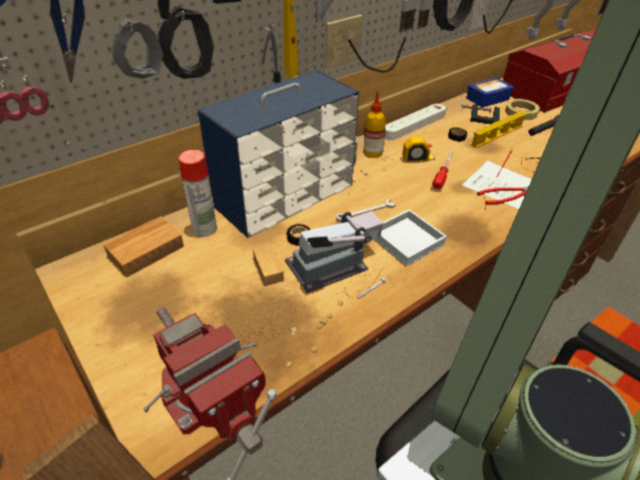

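The top view shows the dispenser around (355,250) with its spout to the right, the pad at (328,267) and the tray around (450,271). The bolt is at (368,300), the tape at (357,195), the wrench at (445,207) and the offcut at (301,215). I'll zoom in to get accurate corners.

```bash
python3 - <<'E'
import cv2
i=cv2.imread("pics/top0.png")[180:330,300:500]
cv2.imwrite("pics/crop0.png",cv2.resize(i,None,fx=4,fy=4,interpolation=cv2.INTER_CUBIC))
E
cat > h.py <<'E'
import numpy as np, cv2
from cell import manip
def ray(d,uv):
    K=d["intrinsics"]; p=(np.array(uv,float)-K[:2,2])/np.array([K[0,0],K[1,1]])
    u=p.copy()
    for _ in range(10): u=p/(1+d["k1"]*(u@u))
    R=cv2.Rodrigues(np.array(d["rvec"],float))[0]; t=np.array(d["tvec"],float).ravel()
    return -R.T@t, R.T@np.array([u[0],u[1],1])
def at(d,uv,z):
    c,v=ray(d,uv); return c+v*(z-c[2])/v[2]
def proj(d,P):
    R=cv2.Rodrigues(np.array(d["rvec"],float))[0]; x=R@np.array(P,float)+np.array(d["tvec"],float).ravel()
    s=x[:2]/x[2]; s=s*(1+d["k1"]*(s@s)); K=d["intrinsics"]; return s*[K[0,0],K[1,1]]+K[:2,2]
E
```

```text
(no output)
```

View pics/crop0.png

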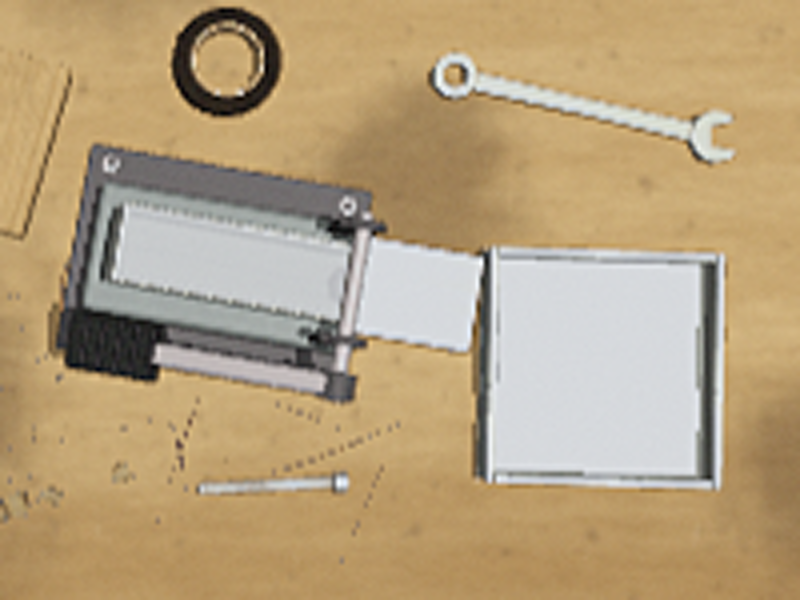

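The crop shows these points (crop px):
- Flange corners: (92,146), (372,190).
- Pad: about (112,345).
- Tray rim corners: (487,248), (723,256), (720,488), (489,482).
- Bolt: (200,489) to (348,483).

Run:
```python
from h import *
from scipy.optimize import least_squares
d=manip.get_image("top"); s=manip.get_image("scene")
f=lambda c:np.array([300+(c[0]-1.5)/4,180+(c[1]-1.5)/4])
np.set_printoptions(precision=1,suppress=True)
def pose(P,p):
    c,s_=np.cos(p[2]),np.sin(p[2]); return np.array([c*P[0]-s_*P[1]+p[0],s_*P[0]+c*P[1]+p[1],P[2]])
T={(60,-60,28):(723,256),(60,60,28):(487,248),(-60,-60,28):(0,0)}
# tray local +x ~ world +y (image left), local +y ~ image down
tp=[((60,-60,28),(487,248)),((-60,-60,28),(723,256)),((-60,60,28),(720,488)),((60,60,28),(489,482))]
dp=[((90,-55,6),(92,146)),((-60,-55,6),(372,190)),((90,55,6),(58,348)),((58,50,130),(112,345)),((-100,19,52),(470,351)),((-100,-19,52),(485,256))]
for n,L in(("tray",tp),("disp",dp)):
    r=least_squares(lambda p:np.concatenate([proj(d,pose(P,p))-f(c) for P,c in L]),[500,0,1.57],x_scale=[10,10,.1],loss="soft_l1")
    p=r.x; print(n,p[:2],np.degrees(p[2])); print((r.fun*4).reshape(-1,2))
    for P,c in L: print(P,pose(P,p), proj(s,pose(P,p)))
    if n=="tray": t=p
    else:
        c_,s_=np.cos(p[2]),np.sin(p[2]); dd=t[:2]-p[:2]; print("tray in disp",[c_*dd[0]+s_*dd[1],-s_*dd[0]+c_*dd[1]],np.degrees(t[2]-p[2]))
        for P in [(58,50,130),(60,50,64),(-120,0,0),(-180,0,0),(-200,0,0)]: print(P,pose(P,p))
for nm,c,z in(("bolt",(200,489),5),("bolt",(348,483),5),("offc",(20,238),30),("wr",(715,135),8),("wr",(455,75),8)): print(nm,at(d,f(c),z))
```

```text
tray [ 480.3 -249.4] 88.36590505096157
[[ 1.6 -0.1]
 [ 0.1 -2.8]
 [ 1.2  0.8]
 [-3.6  1.6]]
(60, -60, 28) [ 542.  -191.1   28. ] [370.6 228.1]
(-60, -60, 28) [ 538.6 -311.1   28. ] [408.3 209.2]
(-60, 60, 28) [ 418.7 -307.7   28. ] [446.  236.1]
(60, 60, 28) [ 422.1 -187.7   28. ] [407.8 257.8]
disp [530.5 -68.5] 80.24847465657116
[[  0.9  -3.6]
 [  4.   -0.8]
 [  0.3   1.9]
 [ 10.4   1.9]
 [-25.4 -11.3]
 [-28.6   8.5]]
(90, -55, 6) [600.   10.8   6. ] [284.  258.4]
(-60, -55, 6) [ 574.6 -137.     6. ] [342.9 237.3]
(90, 55, 6) [491.6  29.5   6. ] [307.3 291.7]
(58, 50, 130) [491.1  -2.9 130. ] [321.  240.3]
(-100, 19, 52) [ 494.9 -163.9   52. ] [377.2 235.9]
(-100, -19, 52) [ 532.3 -170.3   52. ] [367.7 225.9]
tray in disp [np.float64(-186.74553623583543), np.float64(18.83072233284551)] 8.117430394390416
(58, 50, 130) [491.1  -2.9 130. ]
(60, 50, 64) [491.4  -0.9  64. ]
(-120, 0, 0) [ 510.2 -186.8    0. ]
(-180, 0, 0) [ 500.  -245.9    0. ]
(-200, 0, 0) [ 496.7 -265.7    0. ]
bolt [419.  -43.7   5. ]
bolt [ 421.6 -120.7    5. ]
offc [548.4  48.1  30. ]
wr [ 601.8 -314.4    8. ]
wr [ 634.1 -178.8    8. ]
```

Emit:
move_arm([
  {"jaw": 0.7,"xyz": [0,0,0],"turn": [0,0,-7]},
  {"jaw": 0.7,"xyz": [0,0,0],"turn": [0,0,-7]},
  {"jaw": 0.7,"xyz": [0,0,0],"turn": [0,0,-7]},
  {"jaw": 0.7,"xyz": [0,0,0],"turn": [0,0,-7]},
  {"jaw": 0.7,"xyz": [0,0,0],"turn": [0,0,-7]},
  {"jaw": 0.7,"xyz": [0,0,0],"turn": [0,0,-7]},
  {"jaw": 0.7,"xyz": [0,0,0],"turn": [0,0,-7]},
  {"jaw": 0.7,"xyz": [0,0,0],"turn": [0,0,-7]},
])

```text
clock: 0.87
eef_pos: [155.5, -553.5, 292.0]
orientation: [-180.0, -0.0, 72.0]
ft_force: [0.3, -0.1, -0.9]
opening: 0.697
gripper_force: 0.0
```

Emit:
move_arm([
  {"jaw": 0.7,"xyz": [0,0,0],"turn": [0,0,-7]},
  {"jaw": 0.7,"xyz": [0,0,0],"turn": [0,0,-7]},
  {"jaw": 0.7,"xyz": [0,0,0],"turn": [0,0,-2.7]},
  {"jaw": 0.7,"xyz": [2.0,2.9,0],"turn": [0,0,0]},
  {"jaw": 0.7,"xyz": [2.0,2.9,0],"turn": [0,0,0]},
  {"jaw": 0.7,"xyz": [2.0,2.9,0],"turn": [0,0,0]},
  {"jaw": 0.7,"xyz": [2.0,2.9,0],"turn": [0,0,0]},
  {"jaw": 0.7,"xyz": [2.0,2.9,0],"turn": [0,0,0]},
])

```text
clock: 1.53
eef_pos: [304.2, -456.6, 292.1]
orientation: [-180.0, -0.0, 88.4]
ft_force: [0.6, 0.1, -0.8]
opening: 0.7
gripper_force: 0.0
```

```bash
cat >> h.py <<'E'
from scipy.spatial.transform import Rotation as Ro
def togo(P):
    s=manip.sense(); R=Ro.from_euler("xyz",s["orientation"],degrees=True)
    print(round(s["clock"],2),s["eef_pos"].round(1),s["orientation"].round(1),s["ft_force"].round(1),"open",round(s["opening"],2),"togo tool",R.inv().apply(np.array(P)-s["eef_pos"]).round(1))
E
python3 -c "
from h import *
togo([478,-337,86])"
```

```text
1.53 [ 304.2 -456.6  292.1] [-180.    -0.    88.4] [ 0.6  0.1 -0.8] open 0.7 togo tool [124.5 170.3 206.2]
```

Emit:
move_arm([
  {"jaw": 0.7,"xyz": [2.07,2.84,2.0],"turn": [0,0,0]},
  {"jaw": 0.7,"xyz": [2.07,2.84,2.0],"turn": [0,0,0]},
  {"jaw": 0.7,"xyz": [2.07,2.84,2.0],"turn": [0,0,0]},
  {"jaw": 0.7,"xyz": [2.07,2.84,2.0],"turn": [0,0,0]},
  {"jaw": 0.7,"xyz": [2.07,2.84,2.0],"turn": [0,0,0]},
  {"jaw": 0.7,"xyz": [2.07,2.84,2.0],"turn": [0,0,0]},
  {"jaw": 0.7,"xyz": [0,0,3.5],"turn": [0,0,0]},
  {"jaw": 0.7,"xyz": [0,0,2.0],"turn": [0,0,0]},
])

```text
clock: 2.2
eef_pos: [477.8, -336.2, 114.4]
orientation: [-179.9, -0.1, 88.6]
ft_force: [0.1, 0.4, 0.5]
opening: 0.701
gripper_force: 0.0
```

Run:
```python
from h import *
togo([478,-337,86])
d=manip.get_image("top")["img"][170:320,320:520]
w=manip.get_image("wrist")["img"]
cv2.imwrite("pics/b.png",np.vstack([cv2.resize(d,(400,300)),cv2.resize(w,(400,300))]))
```

```text
2.2 [ 477.8 -336.2  114.4] [-1.799e+02 -1.000e-01  8.860e+01] [0.1 0.4 0.5] open 0.7 togo tool [-0.9  0.3 28.3]
```

View pics/b.png

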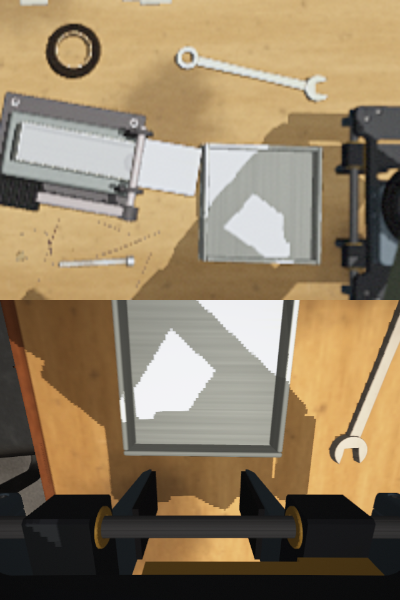

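Emit:
move_arm([
  {"jaw": 0.7,"xyz": [0,0,1.4],"turn": [0,0,0]},
  {"jaw": 0.7,"xyz": [0,0,1.3],"turn": [0,0,0]},
  {"jaw": 0.7,"xyz": [0.5,0,0],"turn": [0,0,0]},
  {"jaw": 0.7,"xyz": [0.5,0,0],"turn": [0,0,0]},
  {"jaw": 0.7,"xyz": [0.7,0.15,0],"turn": [0,0,1.0]},
  {"jaw": 0.7,"xyz": [0.7,0.15,0],"turn": [0,0,1.0]},
  {"jaw": 0.7,"xyz": [0.7,0.15,0],"turn": [0,0,1.0]},
  {"jaw": 0.7,"xyz": [0.7,0.15,0],"turn": [0,0,1.0]},
])

```text
clock: 2.97
eef_pos: [485.2, -301.1, 92.1]
orientation: [179.9, 0.1, 84.4]
ft_force: [-0.4, -1.6, -0.4]
opening: 0.701
gripper_force: 1.0
```

Run:
```python
from h import *
togo([497.3,-261.7,86])
```

```text
2.97 [ 485.2 -301.1   92.1] [1.799e+02 1.000e-01 8.440e+01] [-0.4 -1.6 -0.4] open 0.7 togo tool [40.4  8.2  6. ]
```

Emit:
move_arm([
  {"jaw": 0.7,"xyz": [0.7,0.15,0.2],"turn": [0,0,1.0]},
  {"jaw": 0.7,"xyz": [0.7,0.15,0.2],"turn": [0,0,1.0]},
  {"jaw": 0.7,"xyz": [0.7,0.15,0],"turn": [0,0,1.0]},
  {"jaw": 0.7,"xyz": [0.7,0.15,0],"turn": [0,0,1.1]},
])

```text
clock: 3.3
eef_pos: [494.8, -274.5, 88.5]
orientation: [179.8, 0.2, 80.3]
ft_force: [-2.6, -3.3, 1.6]
opening: 0.703
gripper_force: 1.7
```

Run:
```python
from h import *
togo([497.3,-261.7,86])
d=manip.get_image("top")["img"][180:310,320:480]
cv2.imwrite("pics/c.png",cv2.resize(d,None,fx=4,fy=4,interpolation=cv2.INTER_CUBIC))
```

```text
3.3 [ 494.8 -274.5   88.5] [179.8   0.2  80.3] [-2.6 -3.3  1.6] open 0.7 togo tool [13.   0.3  2.5]
```

View pics/c.png

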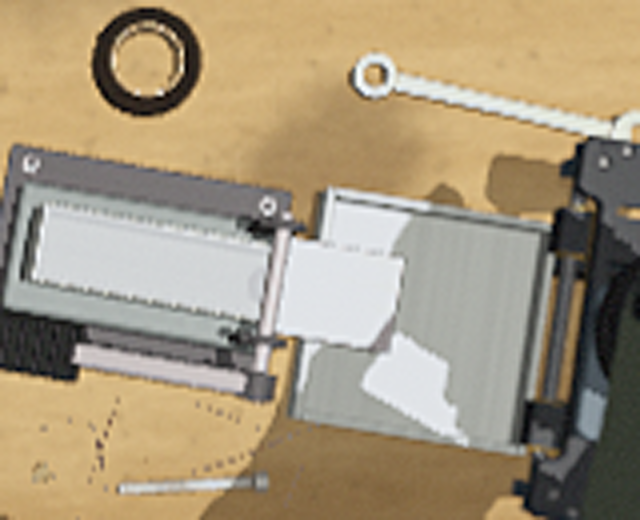

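The tray is aligned with the dispenser and centred to within a few mm, with a gap of about 12 mm left. I'll push gently until it makes contact.

Emit:
move_arm([
  {"jaw": 0.7,"xyz": [0.4,0,0],"turn": [0,0,0]},
  {"jaw": 0.7,"xyz": [0.4,0,0],"turn": [0,0,0]},
  {"jaw": 0.7,"xyz": [0.3,0,0],"turn": [0,0,0]},
  {"jaw": 0.7,"xyz": [0.2,0,0],"turn": [0,0,0]},
  {"jaw": 0.7,"xyz": [0,0,0],"turn": [0,0,0]},
])

```text
clock: 3.77
eef_pos: [497.5, -261.7, 87.7]
orientation: [179.8, 0.1, 80.3]
ft_force: [-0.1, -4.2, 2.7]
opening: 0.699
gripper_force: 2.1
```

Emit:
move_arm([
  {"jaw": 0.7,"xyz": [0.2,0,0],"turn": [0,0,0]},
  {"jaw": 0.7,"xyz": [0.2,0,0],"turn": [0,0,0]},
])

```text
clock: 3.93
eef_pos: [497.7, -260.2, 87.7]
orientation: [179.8, 0.4, 80.4]
ft_force: [-5.5, -19.4, 3.6]
opening: 0.703
gripper_force: 10.4
```

Emit:
move_arm([
  {"jaw": 0.7,"xyz": [0.2,0,0],"turn": [0,0,0]},
  {"jaw": 0.7,"xyz": [0.1,0,0],"turn": [0,0,0]},
  {"jaw": 0.7,"xyz": [0,0,0],"turn": [0,0,0]},
])

```text
clock: 4.18
eef_pos: [497.7, -259.8, 87.7]
orientation: [179.8, 0.6, 80.4]
ft_force: [-6.7, -24.5, 3.9]
opening: 0.701
gripper_force: 12.5
```

The tray is firmly against the base: 25 N at local x ≈ -195, where I predicted contact. Next I back off and rise.

Emit:
move_arm([
  {"jaw": 0.7,"xyz": [-0.6,0,0],"turn": [0,0,0]},
  {"jaw": 0.7,"xyz": [-1.0,0,0],"turn": [0,0,0]},
  {"jaw": 0.7,"xyz": [-1.5,0,0],"turn": [0,0,0]},
  {"jaw": 0.7,"xyz": [-1.0,0,-1.0],"turn": [0,0,0]},
  {"jaw": 0.5,"xyz": [0,0,-3.5],"turn": [0,0,0]},
  {"jaw": 0.3,"xyz": [0,0,-3.8],"turn": [0,0,0]},
  {"jaw": 0,"xyz": [0,0,-3.8],"turn": [0,0,0]},
  {"jaw": 0,"xyz": [0,0,-3.5],"turn": [0,0,0]},
])

```text
clock: 4.85
eef_pos: [490.4, -294.6, 244.0]
orientation: [-180.0, -0.1, 80.3]
ft_force: [0.3, 0.5, 0.5]
opening: 0.436
gripper_force: 0.0
```

Run:
```python
from h import *
togo([491,-2.9,240])
s=manip.get_image("scene")["img"][180:300,280:460]
d=manip.get_image("top")["img"][180:310,320:480]
cv2.imwrite("pics/d.png",np.hstack([cv2.resize(d,(400,325),interpolation=3),cv2.resize(s,(400,325))]))
```

```text
4.85 [ 490.4 -294.6  244. ] [-1.80e+02 -1.00e-01  8.03e+01] [0.3 0.5 0.5] open 0.44 togo tool [287.6 -48.7   4.3]
```

View pics/d.png

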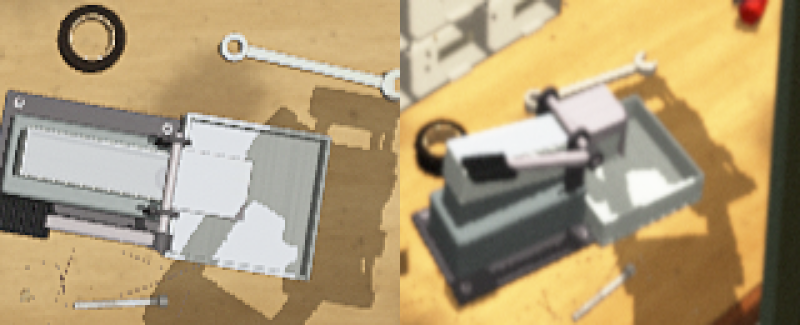

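The tray sits flush under the spout and the lid is closed. Now over to the lever pad with the jaw shut.

Emit:
move_arm([
  {"jaw": 0,"xyz": [3.6,-0.6,0],"turn": [0,0,0]},
  {"jaw": 0,"xyz": [3.6,-0.6,0],"turn": [0,0,0]},
  {"jaw": 0,"xyz": [3.6,-0.6,0],"turn": [0,0,0]},
  {"jaw": 0,"xyz": [3.6,-0.6,0],"turn": [0,0,0]},
  {"jaw": 0,"xyz": [3.6,-0.6,0],"turn": [0,0,0]},
  {"jaw": 0,"xyz": [3.6,-0.6,0],"turn": [0,0,0]},
  {"jaw": 0,"xyz": [3.6,-0.6,0],"turn": [0,0,0]},
  {"jaw": 0,"xyz": [3.5,-0.6,0],"turn": [0,0,0]},
])

```text
clock: 5.62
eef_pos: [491.0, -1.8, 241.2]
orientation: [-179.9, -0.0, 80.3]
ft_force: [1.5, -0.2, -0.7]
opening: 0.002
gripper_force: 0.0
```

Run:
```python
from h import *
togo([491,-2.9,213])
s=manip.get_image("scene")["img"][180:300,280:440]
w=manip.get_image("wrist")["img"]
cv2.imwrite("pics/e.png",np.hstack([cv2.resize(w,(400,300)),cv2.resize(s,(400,300))]))
```

```text
5.62 [491.   -1.8 241.2] [-179.9   -0.    80.3] [ 1.5 -0.2 -0.7] open 0.0 togo tool [-1.1  0.2 28.2]
```

View pics/e.png

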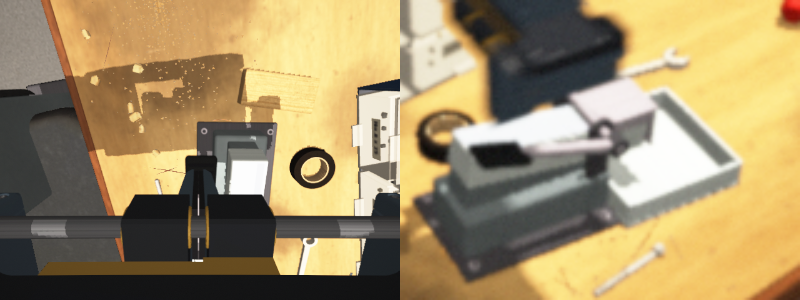

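Run:
```python
from h import *
d=manip.get_image("scene")
for P in ((491,-2,163),(491,-2,241),(491,-3,130)): print(proj(d,P))
cv2.imwrite("pics/f.png",cv2.resize(d["img"][120:320,240:440],(600,600)))
```

```text
[321.00682963 227.30483863]
[321.8763601  193.46085043]
[321.07910349 240.27608353]
```

View pics/f.png

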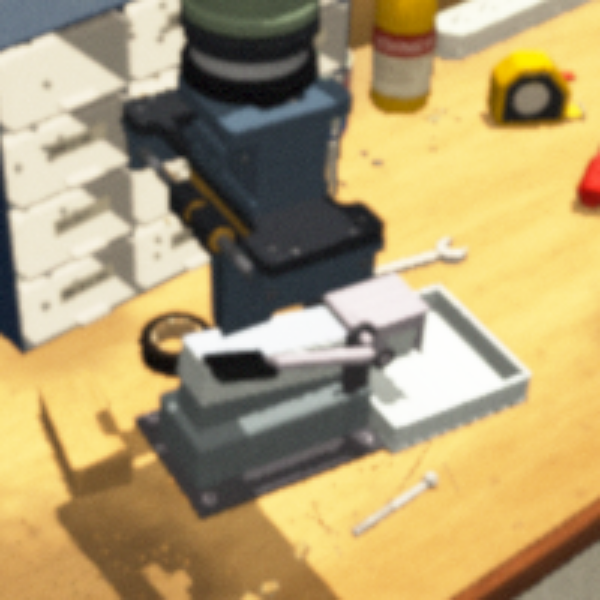

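The pad at pixel (320,242) matches its projection (321,240), and the closed fingertips are right above it. Pressing now.

Emit:
move_arm([
  {"jaw": 0,"xyz": [0,0,1.4],"turn": [0,0,0]},
  {"jaw": 0,"xyz": [0,0,0.8],"turn": [0,0,0]},
  {"jaw": 0,"xyz": [0,0,0.5],"turn": [0,0,0]},
  {"jaw": 0,"xyz": [0,0,0.5],"turn": [0,0,0]},
  {"jaw": 0,"xyz": [0,0,0.5],"turn": [0,0,0]},
  {"jaw": 0,"xyz": [0,0,0.5],"turn": [0,0,0]},
])

```text
clock: 6.27
eef_pos: [492.1, -3.9, 200.1]
orientation: [180.0, -0.0, 80.2]
ft_force: [-1.2, 0.7, 2.2]
opening: 0.004
gripper_force: 0.9
```

Emit:
move_arm([
  {"jaw": 0,"xyz": [0,0,0.6],"turn": [0,0,0]},
  {"jaw": 0,"xyz": [0,0,0.6],"turn": [0,0,0]},
  {"jaw": 0,"xyz": [0,0,0.6],"turn": [0,0,0]},
  {"jaw": 0,"xyz": [0,0,0.6],"turn": [0,0,0]},
  {"jaw": 0,"xyz": [0,0,0.6],"turn": [0,0,0]},
  {"jaw": 0,"xyz": [0,0,0.6],"turn": [0,0,0]},
  {"jaw": 0,"xyz": [0,0,0.6],"turn": [0,0,0]},
])

```text
clock: 6.85
eef_pos: [492.0, -3.9, 157.8]
orientation: [180.0, 0.1, 80.3]
ft_force: [0.5, -1.3, 3.5]
opening: 0.008
gripper_force: 1.9
```

Emit:
move_arm([
  {"jaw": 0,"xyz": [0,0,0.4],"turn": [0,0,0]},
  {"jaw": 0,"xyz": [0,0,0.3],"turn": [0,0,0]},
  {"jaw": 0,"xyz": [0,0,0.2],"turn": [0,0,0]},
])

```text
clock: 7.1
eef_pos: [491.9, -3.8, 149.1]
orientation: [180.0, 0.1, 80.3]
ft_force: [-1.1, -3.9, 12.5]
opening: 0.004
gripper_force: 6.0
```

Emit:
move_arm([
  {"jaw": 0,"xyz": [0,0,0.1],"turn": [0,0,0]},
  {"jaw": 0,"xyz": [0,0,0],"turn": [0,0,0]},
  {"jaw": 0,"xyz": [0,0,0],"turn": [0,0,0]},
  {"jaw": 0,"xyz": [0,0,0],"turn": [0,0,0]},
  {"jaw": 0,"xyz": [0,0,0],"turn": [0,0,0]},
  {"jaw": 0,"xyz": [0,0,0],"turn": [0,0,0]},
  {"jaw": 0,"xyz": [0,0,0],"turn": [0,0,0]},
  {"jaw": 0,"xyz": [0,0,0],"turn": [0,0,0]},
])

```text
clock: 7.77
eef_pos: [491.9, -3.9, 149.3]
orientation: [179.9, 0.1, 80.3]
ft_force: [-1.0, -2.3, 11.5]
opening: 0.006
gripper_force: 5.2
```

Emit:
move_arm([
  {"jaw": 0,"xyz": [0,0,0],"turn": [0,0,0]},
  {"jaw": 0,"xyz": [0,0,0],"turn": [0,0,0]},
  {"jaw": 0,"xyz": [0,0,0],"turn": [0,0,0]},
  {"jaw": 0,"xyz": [0,0,0],"turn": [0,0,0]},
  {"jaw": 0,"xyz": [0,0,0],"turn": [0,0,0]},
  {"jaw": 0,"xyz": [0,0,0],"turn": [0,0,0]},
  {"jaw": 0,"xyz": [0,0,0],"turn": [0,0,0]},
  {"jaw": 0,"xyz": [0,0,0],"turn": [0,0,0]},
])

```text
clock: 8.43
eef_pos: [491.9, -3.9, 149.3]
orientation: [179.9, 0.1, 80.3]
ft_force: [-1.6, -1.8, 11.5]
opening: 0.002
gripper_force: 5.2
```

Emit:
move_arm([
  {"jaw": 0,"xyz": [0,0,0],"turn": [0,0,0]},
  {"jaw": 0,"xyz": [0,0,0],"turn": [0,0,0]},
  {"jaw": 0,"xyz": [0,0,0],"turn": [0,0,0]},
  {"jaw": 0,"xyz": [0,0,0],"turn": [0,0,0]},
  {"jaw": 0,"xyz": [0,0,0],"turn": [0,0,0]},
  {"jaw": 0,"xyz": [0,0,0],"turn": [0,0,0]},
  {"jaw": 0,"xyz": [0,0,0],"turn": [0,0,0]},
  {"jaw": 0,"xyz": [0,0,0],"turn": [0,0,0]},
])

```text
clock: 9.1
eef_pos: [491.9, -3.9, 149.2]
orientation: [180.0, 0.1, 80.3]
ft_force: [-1.7, -2.1, 10.0]
opening: 0.006
gripper_force: 5.2
```

Run:
```python
from h import *
togo([491,-2.9,213])
s=manip.get_image("scene")["img"][180:300,300:460]
d=manip.get_image("top")["img"][190:310,320:480]
cv2.imwrite("pics/g.png",np.hstack([cv2.resize(d,(400,300),interpolation=3),cv2.resize(s,(400,300))]))
```

```text
9.1 [491.9  -3.9 149.2] [1.80e+02 1.00e-01 8.03e+01] [-1.7 -2.1 10. ] open 0.01 togo tool [  0.7  -1.  -63.8]
```

View pics/g.png

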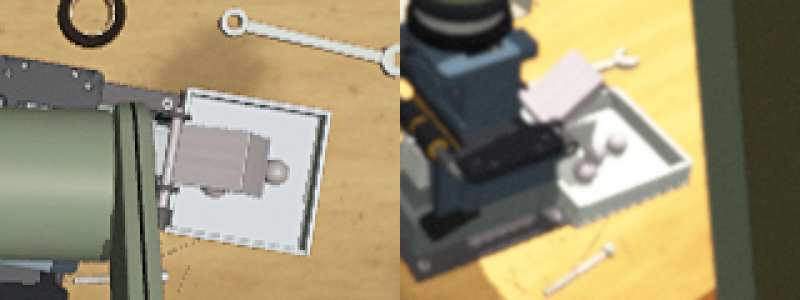

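The lid is open and all three balls lie in the tray, at about (618,143), (590,155) and (588,172) in the scene half. I'll let the lever up slowly.

Emit:
move_arm([
  {"jaw": 0,"xyz": [0,0,-0.3],"turn": [0,0,0]},
  {"jaw": 0,"xyz": [0,0,-0.4],"turn": [0,0,0]},
  {"jaw": 0,"xyz": [0,0,-0.4],"turn": [0,0,0]},
  {"jaw": 0,"xyz": [0,0,-0.4],"turn": [0,0,0]},
  {"jaw": 0,"xyz": [0,0,-0.4],"turn": [0,0,0]},
  {"jaw": 0,"xyz": [0,0,-0.4],"turn": [0,0,0]},
  {"jaw": 0,"xyz": [0,0,-0.4],"turn": [0,0,0]},
  {"jaw": 0,"xyz": [0,0,-0.4],"turn": [0,0,0]},
])

```text
clock: 9.87
eef_pos: [491.7, -3.5, 179.6]
orientation: [-180.0, 0.0, 80.3]
ft_force: [0.8, 0.8, 2.6]
opening: 0.006
gripper_force: 1.1
```

Emit:
move_arm([
  {"jaw": 0,"xyz": [0,0,-0.4],"turn": [0,0,0]},
  {"jaw": 0,"xyz": [0,0,-0.4],"turn": [0,0,0]},
  {"jaw": 0,"xyz": [0,0,-0.4],"turn": [0,0,0]},
  {"jaw": 0,"xyz": [0,0,-0.4],"turn": [0,0,0]},
  {"jaw": 0,"xyz": [0,0,-0.4],"turn": [0,0,0]},
  {"jaw": 0,"xyz": [0,0,-0.4],"turn": [0,0,0]},
  {"jaw": 0,"xyz": [0,0,-0.3],"turn": [0,0,0]},
  {"jaw": 0,"xyz": [0,0,-0.3],"turn": [0,0,0]},
])

```text
clock: 10.53
eef_pos: [491.7, -3.5, 209.5]
orientation: [-180.0, 0.0, 80.3]
ft_force: [0.4, -2.0, 1.8]
opening: 0.005
gripper_force: 0.8
```

Emit:
move_arm([
  {"jaw": 0,"xyz": [0,0,-0.2],"turn": [0,0,0]},
  {"jaw": 0,"xyz": [0,0,-0.2],"turn": [0,0,0]},
  {"jaw": 0,"xyz": [0,0,-0.2],"turn": [0,0,0]},
  {"jaw": 0,"xyz": [0,0,-0.2],"turn": [0,0,0]},
  {"jaw": 0,"xyz": [0,0,-0.2],"turn": [0,0,0]},
  {"jaw": 0,"xyz": [0,0,-0.2],"turn": [0,0,0]},
  {"jaw": 0,"xyz": [0,0,-0.2],"turn": [0,0,0]},
  {"jaw": 0,"xyz": [0,0,-0.2],"turn": [0,0,0]},
])

```text
clock: 11.2
eef_pos: [491.8, -3.3, 225.4]
orientation: [-180.0, -0.0, 80.3]
ft_force: [0.0, 0.3, 0.1]
opening: 0.007
gripper_force: 0.0
```

Contact is off. I'll rise clear and check.

Emit:
move_arm([
  {"jaw": 0,"xyz": [0,0,-1.5],"turn": [0,0,0]},
  {"jaw": 0,"xyz": [0,0,-3],"turn": [0,0,0]},
  {"jaw": 0,"xyz": [0,0,-3],"turn": [0,0,0]},
  {"jaw": 0,"xyz": [0,0,0],"turn": [0,0,0]},
  {"jaw": 0,"xyz": [0,0,0],"turn": [0,0,0]},
  {"jaw": 0,"xyz": [0,0,0],"turn": [0,0,0]},
])

```text
clock: 11.7
eef_pos: [491.4, -3.4, 299.8]
orientation: [-180.0, 0.0, 80.3]
ft_force: [-0.2, -0.0, -0.4]
opening: 0.007
gripper_force: 0.0
```

Run:
```python
from h import *
togo([491,-2.9,213])
s=manip.get_image("scene")["img"][180:300,300:460]
d=manip.get_image("top")["img"][190:310,320:480]
cv2.imwrite("pics/i.png",np.hstack([cv2.resize(d,(400,300),interpolation=3),cv2.resize(s,(400,300))]))
```

```text
11.7 [491.4  -3.4 299.8] [-180.     0.    80.3] [-0.2 -0.  -0.4] open 0.01 togo tool [ 0.4 -0.4 86.8]
```

View pics/i.png

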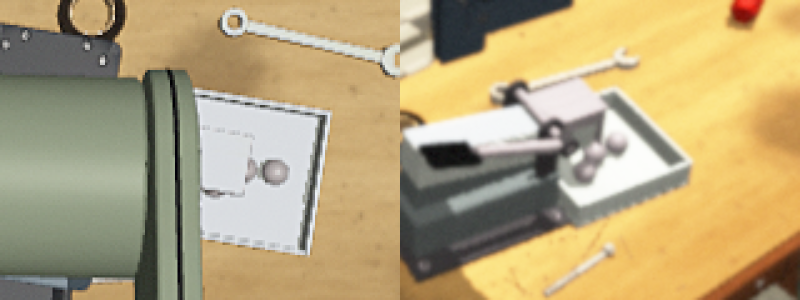

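The lid is closed with the lever up, the three balls lie in the tray against the base, and the bystanders look untouched. The gripper is clear.

```bash
python3 -c "
from cell import manip
print(manip.finish_job())"
```

```text
the job is handed in; nothing more can be done
None
```

The job is handed in; no verdict came back. In the last picture the tray stands against the base with all three balls in it, the lid is closed after a slow release, the bystanders look unmoved and the gripper is clear.

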